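# Hold the cookie bin open by its lever

### The job

Open the cookie bin for the people across the table: push the red safety catch fully in, so that it no longer blocks the lever, then press the lever's yellow paddle all the way down so that the heavy steel lid swings up. Finish while still pressing the paddle fully down, with the lid held open. Use closed or open fingers only to push and press: do not touch the lid, do not pick anything up, and leave the things standing around where they are.

Things in the scene. Friction and masses are not known exactly. Their poses are not given: they have to be found in the camera images.
- bin: The cookie bin unit, fixed to the table: a clear box 200 x 160 mm on a plywood board (12 mm thick, 275 x 285 mm), its lever running along the box's -y side. Origin on the table under the lever's pivot; its z is up; its x runs along the lever from the paddle (at x = -220 mm) past the pivot to the short end (at x = +115 mm); the box lies on the +y side (x -85 to +115 mm, y 25 to 185 mm, rim 130 mm high). The unit is turned about z by up to 0.35 rad from the world axes.
- lever (a joint): Turn of the lever about its pivot (125 mm above the table), rad: 0 = level, with the long end up (it rests at about 0.01, against the lid); grows to 0.36 at its stop as the long end goes down. The aluminium bar is 16 mm wide and 12 mm thick. The lid's weight keeps it up, so it rises again when let go. Pressing takes about 4 to 12 N at the paddle, more as it nears the stop; then the stop is rigid. The red catch blocks it (at about 0.01, rigidly) until the catch is pushed in.
- paddle (a point): Centre of the top of the yellow paddle on the lever's long end, 60 mm (along the lever) x 50 mm x 8 mm thick; 220 mm from the pivot along the bin's -x. 131 mm above the table at rest; fully pressed it has sunk to 53 mm and moved about 12 mm towards the pivot, and tilts with the lever.
- catch (a joint): Slide of the red safety catch along the bin's +y, m: starts at 0 to 0.008 with its block under the lever bar; at 0.045 (its stop) it is fully in and the lever is free. It stays where it is left; pushing takes about 2 N.
- catch_tab (a point): Centre of the outer face (looking to the bin's -y) of the upright red tab of the catch, 85 mm above the table, at x = -120 mm in the bin's frame; at catch 0 it is at y = -85 mm and moves with the catch. The tab is 36 mm wide along x, 10 mm thick along y, and stands from 58 to 108 mm above the table. Push it here towards the bin's +y; the space outside it is free for 50 mm or more.
- lid (a joint): Opening of the heavy steel lid, rad: 0 = closed; hinged on the bin's far (+x) edge, 135 mm above the table. The lever's short end lifts it by a roller pin on the lid: about 0.18 at lever 0.13, 0.38 at 0.26, about 0.6 when the lever is at its stop; damped, it sinks shut when the lever is let go.
- lid_edge (a point): Middle of the lid's free edge, above the box's -x wall. The lid measures 206 x 166 x 4 mm, weighs 0.5 to 1.05 kg, and bears a small black knob 26 mm across, whose top is 158 mm above the table when shut. Not to be touched.
- jar: Sprinkle jar with a blue cap, 60 mm across, 75 mm high; origin under its centre. Bystander.
- mug: Blue mug, 76 mm across, 88 mm high, its handle reaching out on its +y side; origin under its centre. Bystander.
- can: Green-labelled can, 64 mm across, 80 mm high; origin under its centre. Bystander.
- bowl: White bowl, 110 mm across, 40 mm high; origin under its centre. Bystander.
- cutter: Round copper cookie cutter (ring), 66 mm across, 22 mm high; origin under its centre. Bystander.

How it is judged:
On the way, in this order (a step that is already met when the one before it is completed fails the run):
1. the catch is pushed in while the lid is still closed (value of joint catch above 0.036 m and value of joint lid below 0.06 rad), for 0.1 s.
2. the lever is pressed down by the fingers and the lid is up (value of joint lever above 0.31 rad and value of joint lid above 0.42 rad and contact force between the fingers and lever above 1 N), for 0.3 s.
At the end, for the whole second after the job is handed in: The catch is in (at least 36 of its 45 mm); the fingers press on the lever (over 1 N), which is down to at least 0.31 of its 0.36 rad; the lid is held still, open by at least 0.42 rad (all of step 2 and value of joint lid below 0.95 rad and velocity of joint lid between -0.1 and 0.1 rad/s and value of joint catch above 0.036 m); the arm keeps its last pose, push and grip.
It fails at once if the lid is touched by the robot (contact force between any of the fingers, the arm and lid above 0.5 N).
It fails at once if a bystander is shifted by more than 25 mm, lifted or tipped (distance of any of jar, mug, can, bowl, cutter from where it was at the start of the episode above 0.025 m or height (world z) of any of jar, mug, can, bowl, cutter above 0.015 m or angle between any of jar, mug, can, bowl, cutter's own z axis and vertical above 0.35 rad).
It also fails if it takes over 46 s, if anything falls off the work surface, if the arm or the gripper's body presses on something with over 40 N, if the wrist force passes 120 N, or if a joint passes its speed limit or range.

### The arm

A 6-joint arm with a two-finger parallel gripper is mounted at the origin on the work surface. World frame = base frame: x ahead of the robot, y to its left, z up, the work surface at z = 0. Lengths are in m, angles in rad, forces in N, time in s.
With the tool pointing down it reaches from about 0.3 to 0.825 m from the base axis. Payload 5.4 kg.
Tool frame: the origin (TCP) lies between the finger pads; the fingertips stand 19 mm ahead of it and the grasp point (between the pads) is the TCP; z points along the fingers, y is the direction in which the jaws open and shut (so a half turn about z gives the same grasp; the last joint's range is limited). The gripper opens to 92 mm and grips with 3 to 60 N. Pads are 20 mm wide; open, the fingers measure 128 mm over their backs; the gripper's body (75 mm by 189 mm) begins 69 mm behind the grasp point.
Start: joints at [-0.21, 0.158, 1.597, -0, 1.386, -0.21], TCP at [0.575, -0, 0.234] pointing down, gripper open.
Joint ranges: [-2.91, 2.91], [-0.94, 2.29], [0.18, 2.7], [-1.29, 4.43], [0.17, 2.64], [-3, 3]. Speed limits (rad/s): [2.57, 2.57, 3.14, 3.14, 3.14, 3.14].

### API

Orientations are given as a 3x3 rotation matrix whose columns are the frame's x, y, z axes.
In Python, from cell import arm gives the robot as it stands. Calls block until the motion is done:
- arm.movep(position, orientation): joint-space move of the TCP to a pose.
- arm.line_to(position, orientation=None, vel=0.15): straight line of the TCP; orientation=None keeps the orientation; vel is the mean speed in m/s.
- arm.set_joints(angles): joint-space move.
- arm.gripper_to(opening, squeeze=None): finger opening in m; squeeze is the grip in N (None keeps the last); returns when the fingers have stopped.
- arm.sleep(seconds).
- arm.ik(position, orientation): joint angles nearest the present ones, or None.
- arm.sense(): the state.
- arm.capture(name): name is "scene" or "side" or "wrist"; returns a dict with "frame" (400x640x3 uint8, red, green, blue), "fovy" (degrees; the focal length in pixels is half the picture's height over the tangent of half this angle, whatever the lens; pixels are square), "cx", "cy" (the principal point, pixels), "k1" (the pictures are not rectified: a ray, as slopes to the right and down, at radius r is drawn at 1 + k1 r^2 times it, then the intrinsics apply), "T" (4x4, takes a point from camera to world coordinates). Camera axes: x right, y down, z forward; pixel columns grow to the right and rows downward; lengths in m; the calibration is good to about 2 mm. A picture is of the moment at which its call begins. There is no depth.
A pose or a line that the arm cannot do raises arm.Unreachable and nothing moves.
- arm.job_done(): hands the job in, once; it reports no verdict.
The state is a dict: "time_s": time; "joints": joint angles; "qd": joint speeds; "joint_efforts": joint torques, N m; "tcp_pos": TCP position; "tcp_rot": TCP orientation; "wrist_force": force on the tool from outside, world axes, zero at the start; "ft_torque": the same for the moment, N m; "finger_gap": finger opening in m.
Only numpy, scipy, OpenCV 4.12 (cv2) and the standard library are available. Lean on these libraries where they do the work, as an engineer would, in place of code of your own. Each camera call takes 0.05 s, during which the arm holds its last target.

## Working session

There is one attempt and no reset: what is moved stays moved. The work goes in short steps, each a Python script; the robot and the scene stay as the last script left them, time stands still between calls to the robot, and variables do not carry over. Pictures are saved under pics/ and viewed, and the job is handed in when it is done.

```bash
ls; mkdir -p pics; python3 - <<'E'
from cell import arm
import cv2
for n in ["scene","side","wrist"]:
    c=arm.capture(n); cv2.imwrite(f"pics/{n}0.png",c["frame"][:,:,::-1]); print(n,c["fovy"],c["cx"],c["cy"],c["k1"],c["T"].round(3).tolist())
print(arm.sense())
E
```

```text
pics
scene 44.99508120773915 316.68297988618895 201.72432680770868 -0.04522670489045901 [[0.324, 0.645, -0.692, 1.314], [0.946, -0.224, 0.235, -0.168], [-0.003, -0.731, -0.683, 0.797], [0.0, 0.0, 0.0, 1.0]]
side 55.67443978297967 318.6035006263667 198.5863485809332 -0.03283864581163562 [[0.955, -0.173, 0.243, 0.369], [-0.298, -0.537, 0.789, -0.605], [-0.006, -0.826, -0.564, 0.609], [0.0, 0.0, 0.0, 1.0]]
wrist 68.51590818339514 320.6221634093668 201.55944363848192 0.0028273146264755347 [[1.0, -0.001, -0.002, 0.575], [-0.001, -0.955, -0.296, 0.084], [-0.001, 0.296, -0.955, 0.384], [0.0, 0.0, 0.0, 1.0]]
{'time_s': 0.15, 'joints': array([-2.10069158e-01,  1.58906481e-01,  1.59787132e+00, -8.88059347e-06,
        1.38618849e+00, -2.10098829e-01]), 'qd': array([-0.00052456, -0.00290427, -0.00157804, -0.00075369,  0.00052055,
        0.00043796]), 'joint_efforts': array([ 3.99315013e-04, -3.85916662e+01, -3.22434962e+01,  7.02334754e-02,
        3.51220253e-02, -9.48688057e-05]), 'tcp_pos': array([5.74574558e-01, 8.45959410e-05, 2.32879728e-01]), 'tcp_rot': array([[-3.11203918e-05,  9.99999095e-01, -1.34526198e-03],
       [ 9.99999961e-01,  3.14942725e-05,  2.77903770e-04],
       [ 2.77945887e-04, -1.34525328e-03, -9.99999057e-01]]), 'wrist_force': array([-0.33291226, -0.49925356,  0.28966577]), 'ft_torque': array([ 0.03097339, -0.01669699, -0.02530357]), 'finger_gap': 0.09197757972592426}
```

View pics/scene0.png

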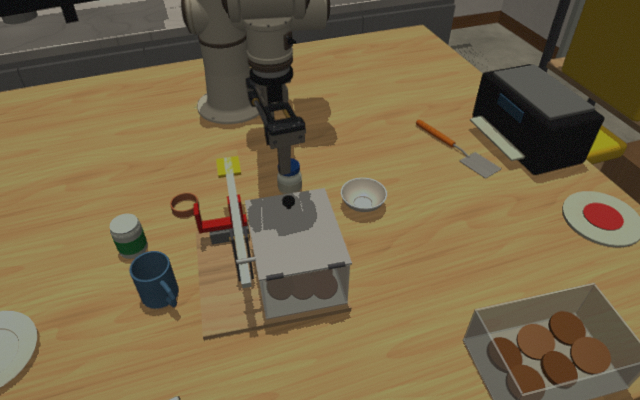

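View pics/side0.png

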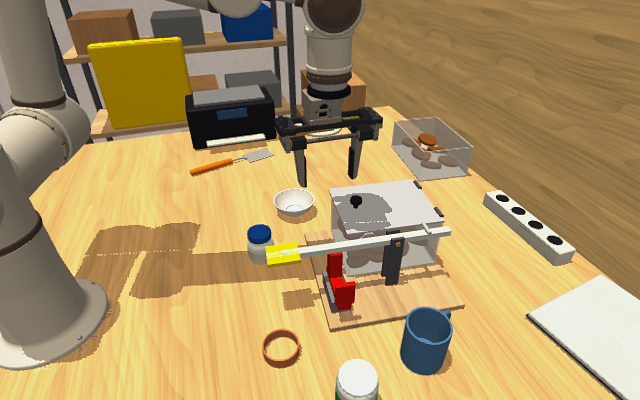

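View pics/wrist0.png

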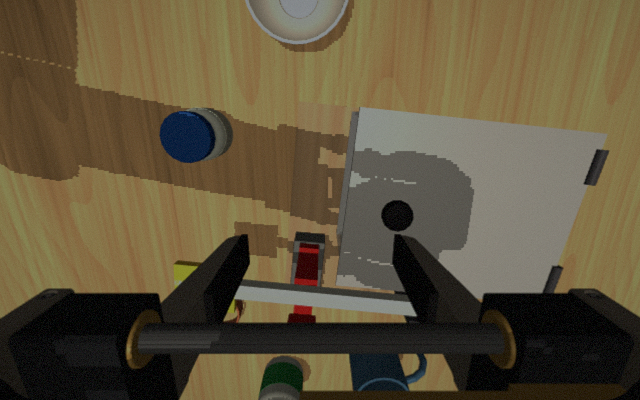

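```bash
cat > h.py <<'E'
import numpy as np, cv2
def ray(c,u,v):
    f=200/np.tan(np.radians(c["fovy"])/2)
    K=np.array([[f,0,c["cx"]],[0,f,c["cy"]],[0,0,1.]])
    p=cv2.undistortPoints(np.array([[[u,v]]],float),K,np.array([c["k1"],0,0,0,0]),)[0,0]
    T=c["T"]; return T[:3,3],T[:3,:3]@np.array([p[0],p[1],1])
def onz(c,u,v,z):
    o,d=ray(c,u,v); return o+d*(z-o[2])/d[2]
def proj(c,P):
    f=200/np.tan(np.radians(c["fovy"])/2); T=c["T"]
    q=T[:3,:3].T@(np.asarray(P,float)-T[:3,3]); x,y=q[:2]/q[2]; s=1+c["k1"]*(x*x+y*y)
    return np.array([f*x*s+c["cx"],f*y*s+c["cy"]])
def mask(img,col):
    h=cv2.cvtColor(img,cv2.COLOR_RGB2HSV); H,S,V=h[...,0].astype(int),h[...,1],h[...,2]
    if col=="y": return ((H>25)&(H<33)&(S>190)&(V>110)).astype(np.uint8)
    if col=="r": return (((H<5)|(H>175))&(S>200)&(V>80)).astype(np.uint8)
def comps(m,minA=25):
    n,l,s,ce=cv2.connectedComponentsWithStats(m)
    return [(s[i].tolist(),ce[i].round(1).tolist(),l==i) for i in range(1,n) if s[i][4]>minA]
E
python3 - <<'E'
from cell import arm
from h import *
for n in ["scene","side"]:
    c=arm.capture(n)
    for col in "yr":
        for s,ce,_ in comps(mask(c["frame"],col)): print(n,col,s,ce,onz(c,*ce,.131).round(4) if col=="y" else "")
    im=c["frame"][:,:,::-1]
    x,y=(160,130) if n=="scene" else (240,160)
    cv2.imwrite(f"pics/{n}z.png",cv2.resize(im[y:y+190,x:x+250],None,fx=3,fy=3,interpolation=cv2.INTER_NEAREST)[:600,:800])
E
```

```text
scene y [589, 130, 30, 23, 332] [602.9, 141.9] [0.6652 0.7683 0.131 ]
scene y [232, 157, 8, 16, 94] [235.7, 164.7] [ 0.468  -0.0688  0.131 ]
scene y [217, 159, 8, 17, 96] [220.4, 166.8] [ 0.4642 -0.1021  0.131 ]
scene r [194, 203, 5, 12, 48] [195.7, 208.8] 
scene r [202, 217, 30, 12, 220] [216.3, 222.8] 
side y [88, 37, 91, 11, 245] [130.3, 41.4] [-0.0021  2.0026  0.131 ]
side y [266, 242, 32, 12, 193] [280.7, 247.1] [ 0.4585 -0.0691  0.131 ]
side y [267, 253, 34, 12, 223] [282.9, 258.7] [ 0.4554 -0.1012  0.131 ]
side r [327, 252, 28, 58, 942] [339.6, 282.4]
```

View pics/scenez.png

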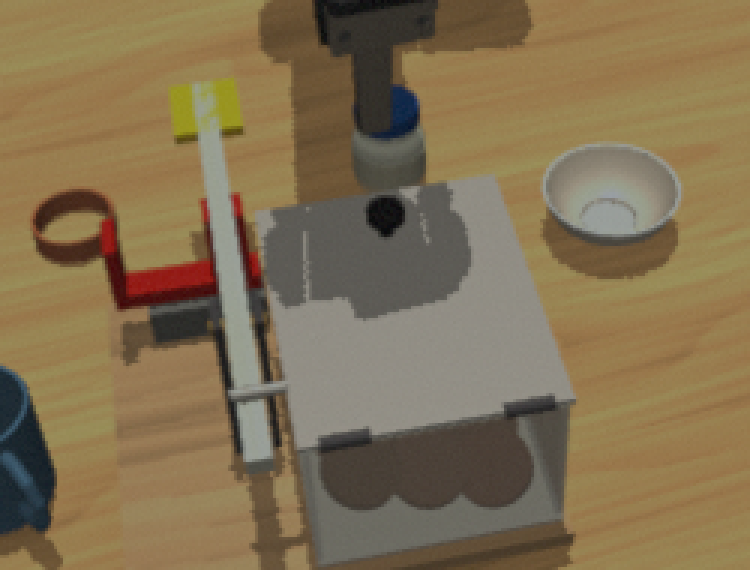

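View pics/sidez.png

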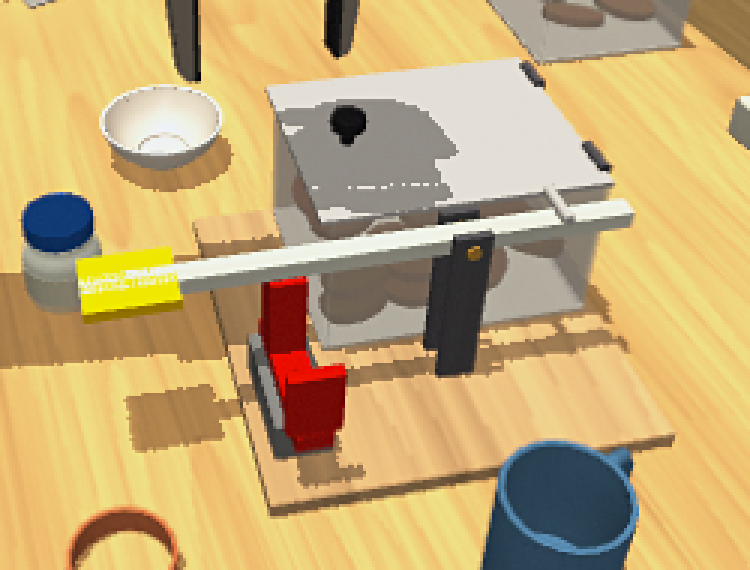

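```bash
python3 - <<'E'
from cell import arm
from h import *
C={n:arm.capture(n) for n in ["scene","side"]}
off={"scene":(160,130),"side":(240,160)}
g=lambda n,x,y,z: onz(C[n],off[n][0]+(x-1)/3,off[n][1]+(y-1)/3,z)
A=[]
for n,pts in {"scene":[(168,86),(235,80),(243,127),(175,135)],"side":[(78,263),(172,250),(182,291),(82,305)]}.items():
    P=np.array([g(n,*p,.131) for p in pts]); print(n,P.round(4)[:,:2].tolist(),P.mean(0).round(4)); A.append(P.mean(0))
E1=(g("scene",242,459,.131)+g("scene",271,457,.131))/2
E2=(g("side",622,200,.131)+g("side",632,207,.131))/2
print(E1,E2)
for a,e in zip(A,(E1,E2)): d=e-a; print(np.linalg.norm(d),np.arctan2(d[1],d[0]))
# lid corners z=.137
L=np.array([g("scene",*p,.137) for p in [(256,212),(493,176),(574,400),(297,447)]]); print(L.round(4)[:,:2].tolist())
L=np.array([g("side",*p,.137) for p in [(321,221),(267,90),(521,58),(613,184)]]); print(L.round(4)[:,:2].tolist())
E
```

```text
scene [[0.4307, -0.1066], [0.4401, -0.0576], [0.4965, -0.0638], [0.4892, -0.112]] [ 0.4641 -0.085   0.131 ]
side [[0.4313, -0.0611], [0.4908, -0.0671], [0.4871, -0.1056], [0.4265, -0.0992]] [ 0.4589 -0.0833  0.131 ]
[ 0.79114122 -0.12053808  0.131     ] [ 0.79373527 -0.11474904  0.131     ]
0.32892897496389173 -0.10818550050146822
0.3363033318762093 -0.09377463909636753
[[0.5946, -0.0757], [0.6124, 0.0865], [0.8151, 0.065], [0.7957, -0.0973]]
[[0.5888, -0.0757], [0.6051, 0.0831], [0.8127, 0.0655], [0.7913, -0.0997]]
```

```bash
cat >> h.py <<'E'
YAW=-0.105; PIV=np.array([.679,-.108,0])
Rz=np.array([[np.cos(YAW),-np.sin(YAW),0],[np.sin(YAW),np.cos(YAW),0],[0,0,1]])
def W(x,y,z): return PIV+Rz@np.array([x,y,z])
def B(p): return Rz.T@(np.asarray(p)-PIV)
E
python3 - <<'E'
from cell import arm
from h import *
C={n:arm.capture(n) for n in ["scene","side"]}
for n,c in C.items():
    im=c["frame"][:,:,::-1].copy(); im=cv2.resize(im,None,fx=3,fy=3,interpolation=cv2.INTER_NEAREST)
    def d(P,col):
        u=proj(c,W(*P)); cv2.circle(im,tuple(int(round(v*3+1)) for v in u),3,col,-1)
    for x in (-138,-102):
        for z in (58,108): d((x/1e3,-.085,z/1e3),(255,0,0)); d((x/1e3,-.085+.008,z/1e3),(0,255,0))
    for x in (-250,-190):
        for y in (-25,25): d((x/1e3,y/1e3,.131),(255,0,255))
    for x in (-88,118):
        for y in (22,188): d((x/1e3,y/1e3,.137),(255,0,255))
    x,y=(150,150) if n=="scene" else (240,160)
    cv2.imwrite(f"pics/{n}p.png",im[y*3:y*3+560,x*3:x*3+750])
for nm,sc,sd,z in [("cutter",(185,205),(281,347),.011),("can",(128,235),(357,380),.08),("mug",(152,265),(428,325),.088),("jar",(290,165),(260,234),.075)]:
    print(nm,B(onz(C["scene"],*sc,z)).round(3),B(onz(C["side"],*sd,z)).round(3))
for p in [W(-.12,-.112,.1),W(-.215,0,.07)]:
  print(p)
  # jaw along bin x then bin y
  for y in (Rz[:,0],-Rz[:,0],Rz[:,1],-Rz[:,1]):
    zt=np.array([0,0,-1.]); R=np.column_stack([np.cross(y,zt),y,zt]); print(arm.ik(p,R))
E
```

```text
cutter [-0.242 -0.115  0.011] [-0.246 -0.115  0.011]
can [-0.1   -0.221  0.08 ] [-0.144 -0.239  0.08 ]
mug [-0.001 -0.169  0.088] [-0.006 -0.176  0.088]
jar [-0.255  0.144  0.075] [-0.259  0.131  0.075]
[ 0.54792249 -0.20680631  0.1       ]
[-5.67092677e-01  3.21688461e-01  1.68147833e+00 -4.44089210e-16
  1.13842586e+00 -4.62092677e-01]
[-5.67092677e-01  3.21688461e-01  1.68147833e+00 -4.44089210e-16
  1.13842586e+00  2.67949998e+00]
[-5.67092677e-01  3.21688461e-01  1.68147833e+00 -4.44089210e-16
  1.13842586e+00 -2.03288900e+00]
[-5.67092677e-01  3.21688461e-01  1.68147833e+00 -4.44089210e-16
  1.13842586e+00  1.10870365e+00]
[ 0.4651841  -0.08546646  0.07      ]
[-4.38000994e-01  9.75848128e-02  2.01554441e+00 -4.44089210e-16
  1.02846344e+00 -3.33000994e-01]
[-4.38000994e-01  9.75848128e-02  2.01554441e+00 -4.44089210e-16
  1.02846344e+00  2.80859166e+00]
[-4.38000994e-01  9.75848128e-02  2.01554441e+00 -4.44089210e-16
  1.02846344e+00 -1.90379732e+00]
[-4.38000994e-01  9.75848128e-02  2.01554441e+00 -4.44089210e-16
  1.02846344e+00  1.23779533e+00]
```

View pics/scenep.png

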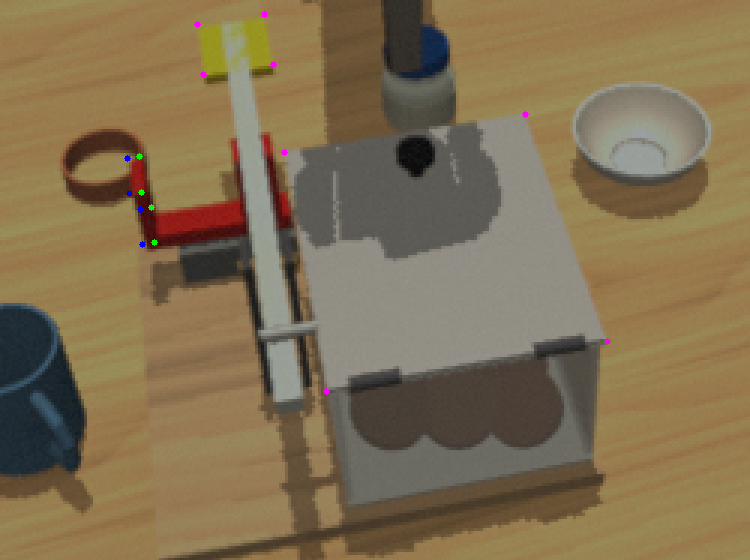

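View pics/sidep.png

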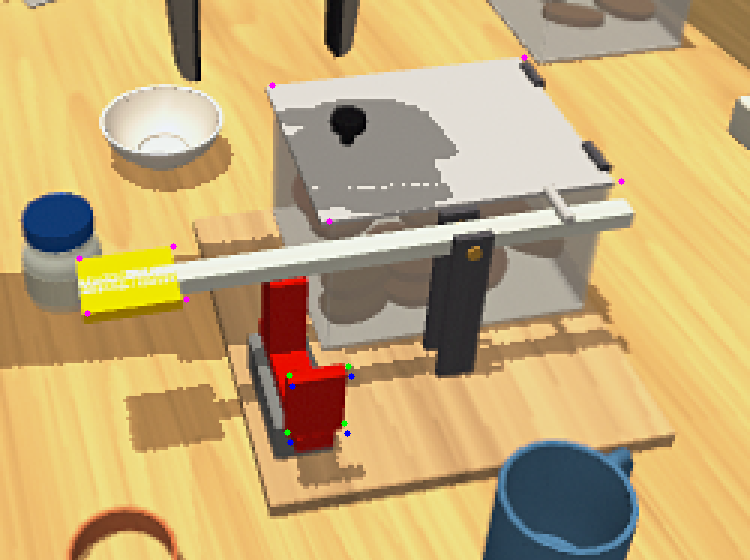

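```bash
cat >> h.py <<'E'
_z=np.array([0,0,-1.])
def RT(y): return np.column_stack([np.cross(y,_z),y,_z])
RX=RT(Rz[:,0]); RY=RT(-Rz[:,1])
E
python3 - <<'E'
from cell import arm
from h import *
arm.gripper_to(0.0,20)
arm.movep(W(-.12,-.114,.234),RX)
arm.line_to(W(-.12,-.114,.091),vel=.12)
f0=arm.sense()["wrist_force"]
y=-.114
while y<-.040:
    y+=.003; arm.line_to(W(-.12,y,.091),vel=.04)
    s=arm.sense(); f=Rz.T@(s["wrist_force"]-f0); print(round(y,3),B(s["tcp_pos"]).round(4),f.round(2))
    if f[1]<-9: break
print(arm.sense()["time_s"],arm.sense()["finger_gap"])
for n in ["scene","side"]:
    cv2.imwrite(f"pics/{n}1.png",arm.capture(n)["frame"][:,:,::-1])
E
```

```text
-0.111 [-0.1198 -0.1109  0.0915] [0.38 0.04 0.27]
-0.108 [-0.12   -0.1078  0.091 ] [ 1.88 -2.31 -0.47]
-0.105 [-0.1201 -0.1048  0.0909] [1.03 0.01 0.54]
-0.102 [-0.12   -0.1018  0.091 ] [ 0.9   0.86 -0.22]
-0.099 [-0.12   -0.0988  0.091 ] [ 0.07 -0.47 -0.12]
-0.096 [-0.12   -0.0958  0.091 ] [ 0.37 -0.05  0.73]
-0.093 [-0.12   -0.0929  0.091 ] [ 0.86 -0.27  0.24]
-0.09 [-0.12   -0.0898  0.091 ] [0.83 0.16 0.15]
-0.087 [-0.12   -0.0867  0.091 ] [ 0.46 -0.52  0.59]
-0.084 [-0.12   -0.0837  0.091 ] [ 0.51 -0.01 -0.01]
-0.081 [-0.12   -0.0807  0.091 ] [ 0.17 -0.1  -0.04]
-0.078 [-0.12   -0.0777  0.0909] [-0.68 -1.03 -0.8 ]
-0.075 [-0.12   -0.0747  0.091 ] [ 1.23  0.08 -0.25]
-0.072 [-0.12   -0.0717  0.091 ] [ 1.16 -0.05  0.45]
-0.069 [-0.12   -0.0687  0.091 ] [ 0.92 -1.13  1.08]
-0.066 [-0.1201 -0.0657  0.0909] [ 0.7  -0.02 -0.67]
-0.063 [-0.12   -0.0627  0.091 ] [ 1.05  0.07 -0.47]
-0.06 [-0.12   -0.0597  0.091 ] [-0.18 -0.02 -0.62]
-0.057 [-0.12   -0.0567  0.091 ] [ 0.87  0.25 -0.45]
-0.054 [-0.12   -0.0537  0.091 ] [ 1.07 -0.88 -0.8 ]
-0.051 [-0.12   -0.0514  0.0911] [-0.29 -4.23  0.83]
-0.048 [-0.1199 -0.051   0.0914] [ -0.94 -13.59  -1.44]
9.4917 0.000351382663652622
```

View pics/side1.png

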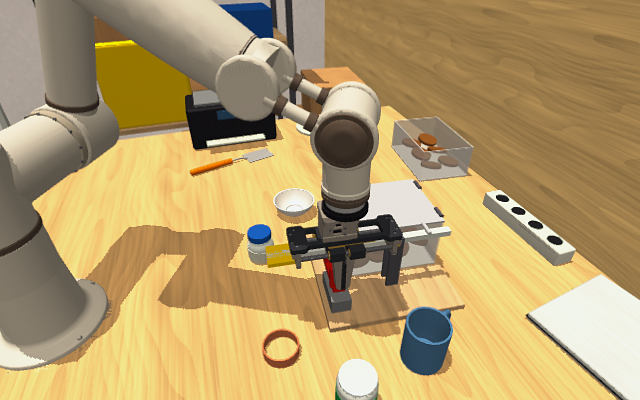

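```bash
python3 - <<'E'
from cell import arm
from h import *
arm.line_to(W(-.12,-.075,.091),vel=.1)
arm.line_to(W(-.12,-.085,.22),vel=.15)
c=arm.capture("side"); cv2.imwrite("pics/side2.png",c["frame"][:,:,::-1])
arm.movep(W(-.219,0,.20),RY)
arm.line_to(W(-.219,0,.165),vel=.1)
f0=arm.sense()["wrist_force"]
z=.156
while z>.06:
    fr=np.clip((.150-z)/.078,0,1.2)
    arm.line_to(W(-.219+.010*fr,0,z),vel=.05)
    s=arm.sense(); f=Rz.T@(s["wrist_force"]-f0); print(round(z,3),B(s["tcp_pos"]).round(4),f.round(2))
    if f[2]>22: break
    z-=.004 if z>.082 else .0015
arm.sleep(.5); s=arm.sense(); print(s["time_s"],Rz.T@(s["wrist_force"]-f0),B(s["tcp_pos"]))
for n in ["scene","side"]:
    cv2.imwrite(f"pics/{n}3.png",arm.capture(n)["frame"][:,:,::-1])
E
```

```text
0.156 [-2.191e-01  1.000e-04  1.558e-01] [-0.63 -0.17 -0.97]
0.152 [-2.192e-01  1.000e-04  1.518e-01] [-0.53  0.19 -1.04]
0.148 [-2.185e-01 -1.000e-04  1.481e-01] [ 0.73  0.24 -0.74]
0.144 [-2.179e-01 -1.000e-04  1.442e-01] [-0.85 -1.48  2.68]
0.14 [-2.176e-01 -1.000e-04  1.401e-01] [-0.38 -0.26  1.98]
0.136 [-0.2172 -0.      0.136 ] [-0.9  -0.53  2.65]
0.132 [-0.2167  0.      0.132 ] [-0.8  -1.34  2.3 ]
0.128 [-2.163e-01  1.000e-04  1.280e-01] [-1.05 -0.14  3.14]
0.124 [-0.2158  0.      0.124 ] [-2.35 -0.67  0.96]
0.12 [-0.2152  0.      0.12  ] [-2.29 -0.49  3.06]
0.116 [-0.2147  0.      0.116 ] [-1.29  0.31  3.07]
0.112 [-0.2141 -0.      0.1121] [-1.96  0.32  2.93]
0.108 [-0.2136  0.      0.1081] [-1.63 -0.5   3.51]
0.104 [-0.213  -0.      0.1042] [-2.21 -0.24  2.28]
0.1 [-0.2125 -0.      0.1002] [-0.9  -0.16  3.81]
0.096 [-0.2119 -0.      0.0962] [-0.68  0.29  3.04]
0.092 [-0.2113 -0.      0.0923] [-0.51  0.18  3.45]
0.088 [-2.107e-01 -1.000e-04  8.840e-02] [0.03 0.3  4.1 ]
0.084 [-2.099e-01 -1.000e-04  8.460e-02] [-0.54 -0.29  4.64]
0.08 [-2.092e-01 -2.000e-04  8.080e-02] [ 0.64 -0.92  4.88]
0.078 [-2.088e-01 -2.000e-04  7.950e-02] [-0.4  -0.53  5.83]
0.077 [-2.084e-01 -2.000e-04  7.810e-02] [1.02 0.74 7.06]
0.075 [-2.08e-01 -2.00e-04  7.68e-02] [0.21 0.91 6.03]
0.074 [-0.2078 -0.0003  0.0761] [-2.85  1.16 13.1 ]
0.072 [-0.2075 -0.0003  0.0757] [-7.83  1.44 23.7 ]
19.875 [-8.45510536  2.5864934  23.5401782 ] [-0.20753185 -0.00030819  0.07574002]
```

View pics/side3.png

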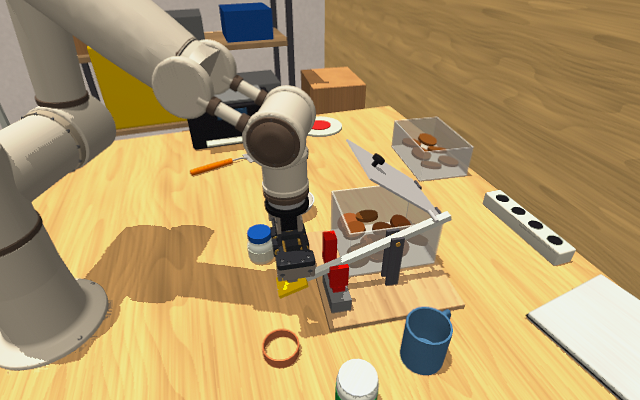

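View pics/scene3.png

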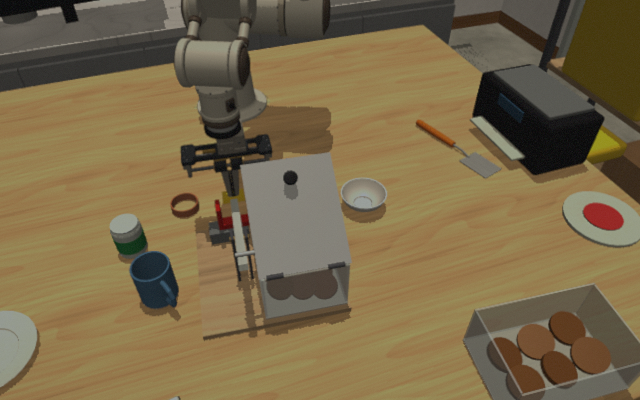

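```bash
python3 - <<'E'
from cell import arm
from h import *
a=arm.capture("side")["frame"]; arm.sleep(.8); b=arm.capture("side")["frame"]
print(cv2.absdiff(a,b)[140:300,320:460].max(-1).__gt__(40).sum())
s=arm.sense(); print(s["wrist_force"],s["tcp_pos"],s["time_s"])
arm.job_done()
E
```

```text
0
[-6.7820808   3.72646086 25.25660802] [ 0.47258839 -0.08657055  0.07574671] 20.875
the job is handed in; nothing more can be done
```

The bin is open and I handed the job in at about 21 s, with the fingers still pressing the paddle fully down.

- **Catch:** I located the bin from the scene and side pictures (yaw about -0.105 rad). With closed fingers I pushed the red catch until it hit its stop. The push force rose to about 14 N with the tab's outer face about 41 mm from the lever line, where about 40 mm was expected.
- **Lever:** I then pressed the paddle down until the force jumped from about 6 N to 24 N, which is the rigid stop. The fingertip height matches a lever angle of about 0.36 rad.
- **Last checks:**
  - The side picture shows the lid well up.
  - The lid area did not change between pictures 0.8 s apart.
  - The press was steady at about 25 N.
  - The bystanders looked unmoved in the pictures, though I did not re-measure them.
- **Disagreements:** The two cameras differed by about 3 to 6 mm on most positions, so I averaged them where I used them. They differed by about 45 mm on the can, whose top is at the edge of the side picture. I did not use the can's position and the arm stayed clear of it.

I did not measure the lid's angle in radians, and no check failed.

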